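Open the loading bay of the bench sample chest

TASK

Open the chest's loading bay, the one at the end away from the grey cooling unit: slide its clear lid under the neighbouring lid until the hold-open catch takes it and it stays open by itself. Then swing the bay's grey inner cover up by its steel bar, past upright, and lower it gently back onto its rubber rests, without letting it drop. Leave the other lid shut and everything else on the bench where it stands.

Things in the scene. Friction and masses are not known exactly. Their poses are not given: they have to be found in the camera images.
- chest: White bench-top sample chest, fixed: tub 275 (x -145 to 130) by 480 (y) by 154 mm high, with a grey cooling unit 80 mm long, 165 mm high on its +y end. Origin on the bench; x across, away from the robot, y along the lid tracks towards the cooling unit (y = 0 mid-tub), z up. Rails at x = -145 to -120 and 105 to 130 mm, top z = 154 mm. End wall at y = -240 to -215 mm is 130 mm high, lower than the lids
- lower_lid: Clear lid, 239 (x) by 234 (y) by 6 mm, over the loading bay at the chest's -y end; origin on its underside, chest (0, -105, 134) mm when shut. Slides only along chest +y, under the upper lid. A return spring draws it shut with about 3 N all the way (plus 1 N drag and 12 N per m/s), so let go it runs back unless its catch holds it (see lid_pull)
- lid_pull (a point): Middle of the top edge of the lower lid's pull, a black upstand on its outer edge: 100 (x) by 12 (y) by 26 mm high; shut: chest (0, -215, 166) mm, foot at z = 140. Hidden catch: a sprung roller met 135 to 155 mm from shut; needs 10 to 16 N to ride over, then the push falls off and the lid is held, 16 mm on. Its place varies and is only felt. Firm rubber stop 3 mm past held place
- upper_lid: Like clear lid over the storage bay (+y end), 10 mm higher than the lower lid; origin on its underside, chest (0, 105, 144) mm when shut. Its edge lies at chest y = -12 mm, z = 144 to 150; with the lower lid held open 29 to 45 mm stay free between that edge and the lower lid's pull. To be left shut
- cover_hinge (a point): Middle of the inner cover's hinge line, fixed in the chest at (75, -142, 118) mm; the hinge runs along chest y
- cover_bar (a point): Middle of the inner cover's steel grab bar: round, 12 mm thick, 100 mm long, parallel to the hinge, 140 mm from it, on two arms from the free edge of a grey panel 97 by 132 by 12 mm. Shut: chest (-65, -142, 118) mm, under the lower lid; 33 mm free between bar and panel, 49 mm between bar and front rail, trough floor 55 mm below
- cover (a joint): Angle of the inner cover: 0 shut and level, bar towards the robot; 1.57 upright; 1.92 leaning back, away from the robot, on its two rubber rests (limit). About 0.35 kg; it falls freely either way from upright
- tube_rack: Bystander: white rack of ten blue-capped tubes, 68 by 152 by 96 mm; origin under its middle
- reagent: Bystander: amber bottle with red cap, 72 mm across, 130 mm high; origin under its middle
- beaker: Bystander: clear plastic beaker, 96 mm across, 95 mm high; origin under its middle
- flask: Bystander: glass conical flask, 76 mm across, 104 mm high; origin under its middle
- jar: Bystander: white jar, 70 mm across, 75 mm high; origin under its middle
- tip_box: Bystander: pipette tip box 118 by 70 by 64 mm on top of the cooling unit; origin under its middle
- pens: Bystander: black cup of marker pens, 72 mm across, pens to about 160 mm high; origin under its middle

How it is judged:
By the outcome, as a careful person would: the job done as asked, in the order asked, and still so for the second after the job is handed in, with the robot touching nothing.
It also fails if it takes over 48 s, if anything falls off the work surface, if the arm or the gripper's body presses on something with over 40 N, if the wrist force passes 120 N, or if a joint passes its speed limit or range.

ROBOT

A 6-joint arm with a two-finger parallel gripper is mounted at the origin on the work surface. World frame = base frame: x ahead of the robot, y to its left, z up, the work surface at z = 0. Lengths are in m, angles in rad, forces in N, time in s.
With the tool pointing down it reaches from about 0.25 to 0.725 m from the base axis. Payload 4 kg.
Tool frame: the origin (TCP) lies on the centre line of the jaws, within the pads' length; the fingertips stand tip_reach ahead of it and the grasp point (between the pads) lies 5 mm behind it (tip_reach is the distance from the TCP to the fingertips, in m); z points along the fingers, y is the direction in which the jaws open and shut (so a half turn about z gives the same grasp; the last joint's range is limited). The gripper opens to 85 mm and grips with 20 to 120 N. Pads are 22 mm wide; open, the fingers measure 114 mm over their backs; the gripper's body (76 mm by 85 mm) begins 54 mm behind the grasp point. The pads swing forward as they close: fully open they stand 13 mm farther back than shut.
Start: joints at [1.108, 0.241, 0.005, 1.335, 0, 1.571], TCP at [0.223, 0.447, 0.245] pointing down, gripper open.
Joint ranges: [-2.72, 2.72], [-1.05, 1.87], [-1.09, 1.28], [-1.99, 2.15], [-1.42, 1.44], [-3.14, 3.14]. Speed limits (rad/s): [2.79, 2.79, 3.14, 3.14, 3.14, 3.14].

INTERFACE

Orientations are given as a unit quaternion [x, y, z, w].
In Python, from workcell import * gives the robot as it stands.
- The arm moves only by the tool arm_command, never from a script. Its arguments are lists of equal length, an entry for each row: "translation": the shift along the tool's x, y, z in cm, a list of three; "turn": the turn about the tool's z in rad; "hand": the closure, from 0 (fully open) to 1 (shut). In form: {"translation": [[x, y, z], ...], "turn": [turn, ...], "hand": [hand, ...]}. A call has 1 to 5 rows; each row is the pose to reach, as a shift and turn from the pose commanded when the call began, along the tool's axes at that moment; what a row does not reach only later rows make up. A row lasts 1/12 s, in which the tool goes at most 41.7 mm and 7.16 degrees, less where a joint would pass 70% of its speed; a pose out of reach is approached as far as the arm can. A call with a gripper value outside its range is refused whole. The fingers move at their own pace and stop on an object; the grip force is fixed at half the most. Time passes only in rows, so rows that repeat a pose let the fingers close. It gives the time, the measured TCP pose, the force and the opening at its end, in the units of the state.
- get_obs(): the state, without advancing time (a new reading comes with each control period).
- camera(name): name is "scene" or "top"; returns (picture, depth): 400x640x3 uint8, red, green, blue; 400x640 float32, m along the optical axis (not along the pixel's ray), 0 where there is no reading.
- camera_info(name): a dict with "mtx" (3x3 intrinsics, pixels), "world_to_cam" (4x4, takes a point from world to camera coordinates). Camera axes: x right, y down, z forward; pixel columns grow to the right and rows downward; lengths in m; the calibration is good to about 2 mm. A picture is of the moment at which its call begins. camera_info takes no time and is no camera call.
- job_done(): hands the job in, once; it reports no verdict.
Trained networks look in the newest picture that a camera, given by its name, has taken for a name from the list of things; names that differ only in an ending like _2 or _b are one class to them, and where a whole thing is asked for, a point or a joint stands for the part that bears it (a point fixed in the world has none). Each returns a list of dicts, best first, with "conf" (0 to 1); they miss things now and then, are a little off and sometimes report something else, mostly with a low value. They report only what shows in the picture. A call takes as long as a camera call.
- search_frame(camera, name): "location" ([row, column] in pixels, amid what is visible of it).
- spot_point(camera, name): "location" ([row, column] in pixels: a listed point, or the origin of a listed thing).
The state is a dict: "clock": time; "joint_pos": joint angles; "joint_vel": joint speeds; "tau": joint torques, N m; "eef_pos": TCP position; "tool_rot": TCP orientation; "ft_force": force on the tool from outside, world axes, zero at the start; "ft_torque": the same for the moment, N m; "grip_width": finger opening in m.
Only numpy, scipy, OpenCV 4.12 (cv2) and the standard library are available. Lean on these libraries where they do the work, as an engineer would, in place of code of your own. Each camera call takes 0.05 s, during which the arm holds its last target. There are 200 camera calls.

## Working session

There is one attempt and no reset: what is moved stays moved. The work goes in short steps, Python scripts to look and compute and a tool call to move; the robot and the scene stay as the last step left them, time stands still between calls to the robot, and variables do not carry over. Pictures are saved under pics/ and viewed, about 8 in all and at most 12, crops included, and the job is handed in when it is done.

Besides the shell and the picture viewer there is one more tool, called after "Emit:" as a command line: name --pt "numbers of a row" for each row, then --argument value for the rest. arm_command: Moves the arm, as the interface text tells. Its arguments: {"type":"object","properties":{"translation":{"type":"array","items":{"type":"array","items":{"type":"number"}}},"turn":{"type":"array","items":{"type":"number"}},"hand":{"type":"array","items":{"type":"number"}}},"required":["translation","turn","hand"]}

```bash
ls; mkdir -p pics; cat > h.py <<'E'
from workcell import *
import numpy as np, cv2
from scipy.spatial.transform import Rotation as R
def world(cam,rc,depth=None,z=None):
    i=camera_info(cam);K=np.array(i["mtx"]);T=np.linalg.inv(np.array(i["world_to_cam"]))
    r,c=rc;ray=np.linalg.solve(K,[c,r,1.])
    d=T[:3,:3]@ray;o=T[:3,3]
    s=depth if z is None else (z-o[2])/d[2]
    return o+s*d
def proj(cam,p):
    i=camera_info(cam);K=np.array(i["mtx"]);W=np.array(i["world_to_cam"])
    q=K@(W[:3,:3]@np.array(p)+W[:3,3]);return q[:2]/q[2]
E
python3 - <<'E'
from h import *
o=get_obs();print(o)
for c in("scene","top"):
    im,d=camera(c);cv2.imwrite(f"pics/{c}0.png",im[:,:,::-1])
    i=camera_info(c);print(c,np.linalg.inv(np.array(i["world_to_cam"])).round(3).tolist())
    for n,z in(("chest",0),("lower_lid",.134),("upper_lid",.144),("lid_pull",.166),("cover_bar",.118),("cover_hinge",.118),("tube_rack",0),("reagent",0),("beaker",0),("flask",0),("jar",0),("pens",0),("tip_box",.165)):
        for h in spot_point(c,n)[:2]:
            print(c,n,round(h["conf"],2),np.round(h["location"]),world(c,h["location"],z=z).round(3))
E
```

```text
pics
{'clock': 0.0, 'joint_pos': array([ 1.10798083e+00,  2.41423434e-01,  3.75099307e-03,  1.33521072e+00,
       -1.16012403e-05,  1.57079524e+00]), 'joint_vel': array([-0.00012184,  0.00019722, -0.00074789,  0.00049724,  0.00340836,
        0.00152374]), 'tau': array([-1.67467751e-03, -3.72320044e+01,  2.52406007e+01,  1.69341214e-02,
       -1.07544313e-04,  1.16248813e-05]), 'eef_pos': array([0.22297213, 0.44686598, 0.24441793]), 'tool_rot': array([ 2.29347315e-01,  9.73344091e-01, -1.01693613e-03, -2.33660529e-04]), 'ft_force': array([-0.60665147, -0.0410742 , -0.03640113]), 'ft_torque': array([-0.05148114,  0.00205433,  0.04290152]), 'grip_width': 0.08546465699469637}
scene [[-0.473, 0.589, -0.656, 1.341], [0.881, 0.326, -0.343, 0.325], [0.012, -0.74, -0.673, 0.961], [0.0, 0.0, 0.0, 1.0]]
scene chest 0.84 [243. 370.] [0.501 0.089 0.   ]
scene chest 0.66 [297. 368.] [0.707 0.168 0.   ]
scene lower_lid 0.84 [202. 343.] [ 0.49  -0.026  0.134]
scene lower_lid 0.62 [294. 364.] [0.79  0.177 0.134]
scene upper_lid 0.95 [227. 403.] [0.516 0.191 0.144]
scene lid_pull 0.73 [188. 316.] [
[... 631 characters left out ...]
5 [204. 262.] [0.511 0.077 0.   ]
top lower_lid 0.62 [204. 289.] [ 0.502 -0.021  0.134]
top upper_lid 0.68 [202. 214.] [0.513 0.195 0.144]
top upper_lid 0.32 [172. 365.] [ 0.59  -0.248  0.144]
top lid_pull 0.95 [202. 327.] [ 0.502 -0.134  0.166]
top lid_pull 0.32 [191. 474.] [ 0.522 -0.559  0.166]
top cover_hinge 0.61 [178. 302.] [ 0.578 -0.063  0.118]
top tube_rack 0.81 [190. 476.] [ 0.54  -0.637  0.   ]
top reagent 0.89 [171. 368.] [ 0.614 -0.278  0.   ]
top beaker 0.59 [155. 236.] [0.68  0.162 0.   ]
top flask 0.93 [154. 282.] [0.679 0.005 0.   ]
top jar 0.87 [212. 362.] [ 0.476 -0.256  0.   ]
top pens 0.67 [263. 406.] [ 0.307 -0.393  0.   ]
top tip_box 0.6 [194. 156.] [0.536 0.357 0.165]
```

```bash
python3 -c "
import cv2
a=cv2.imread('pics/scene0.png')[100:330,170:500];b=cv2.imread('pics/top0.png')[90:300,120:450]
cv2.imwrite('pics/a.png',cv2.resize(a,None,fx=2.4,fy=2.4));cv2.imwrite('pics/b.png',cv2.resize(b,None,fx=2.4,fy=2.4))"
```

```text
(no output)
```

View pics/a.png

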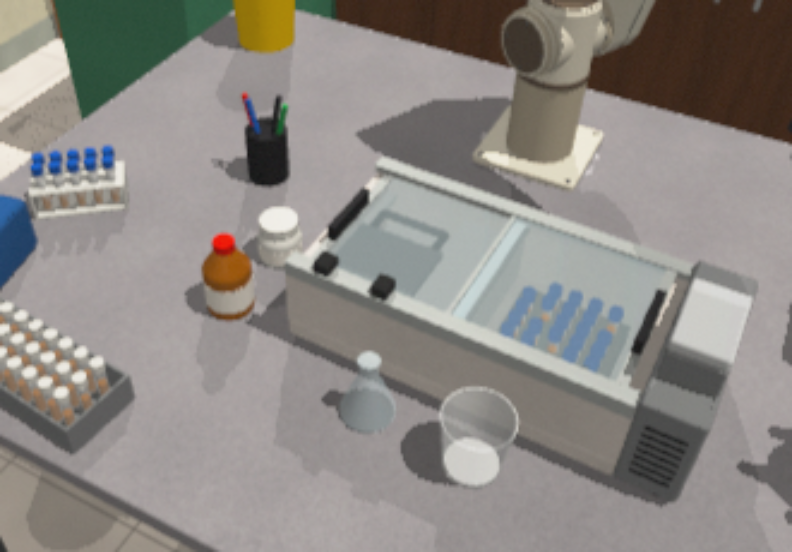

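View pics/b.png

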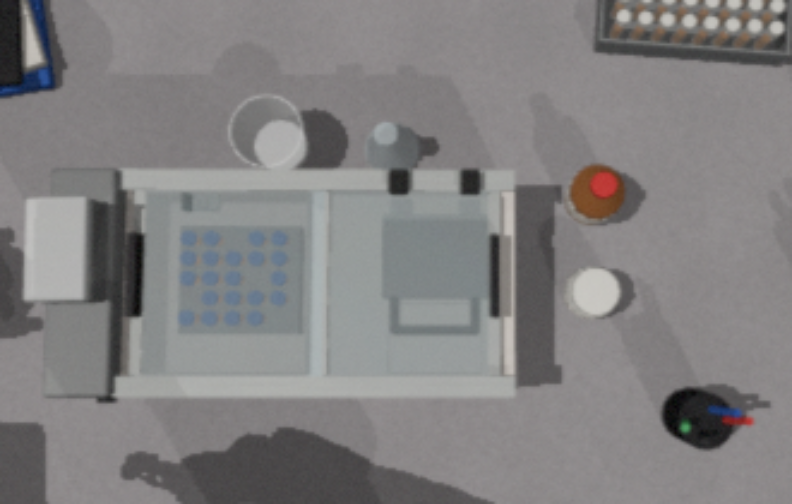

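The scene view shows the chest with the loading bay towards the jar and bottle. The pull is at about (316,188) and the inner cover and bar show through the lid. The top view shows the chest nearly square to the image. Next I'll fix the chest pose from the rails' depth.

```bash
python3 - <<'E'
from h import *
import workcell; print([n for n in dir(workcell) if n[0]!='_'], getattr(workcell,'tip_reach',None))
im,d=camera("top");i=camera_info("top");K=np.array(i["mtx"]);T=np.linalg.inv(np.array(i["world_to_cam"]))
v,u=np.mgrid[:400,:640];P=np.stack([(u-K[0,2])/K[0,0]*d,(v-K[1,2])/K[1,1]*d,d],-1)@T[:3,:3].T+T[:3,3]
m=(abs(P[...,2]-.154)<.006)&(d>0)&(abs(P[...,1]-.08)<.27)&(abs(P[...,0]-.5)<.18)
n,l,s,c=cv2.connectedComponentsWithStats(m.astype(np.uint8))
for k in range(1,n):
    if s[k,4]>150:
        q=P[l==k]; f=np.polyfit(q[:,1],q[:,0],1)
        print(s[k],q.mean(0).round(4),f.round(4),q.min(0).round(3),q.max(0).round(3), cv2.minAreaRect((q[:,:2]*1000).astype(np.float32)))
E
```

```text
['Unreachable', 'camera', 'camera_info', 'get_obs', 'job_done', 'search_frame', 'spot_point', 'tip_reach'] 0.014
[ 163  160  172   96 8324] [0.4866 0.1712 0.1521] [0.1925 0.4536] [ 0.351 -0.15   0.148] [0.637 0.336 0.16 ] ((493.6783447265625, 89.41935729980469), (486.559326171875, 275.87261962890625), 88.38998413085938)
[290 161  21   8 166] [ 0.6144 -0.0582  0.1538] [0.0154 0.6153] [ 0.603 -0.087  0.149] [ 0.626 -0.028  0.159] ((614.4539794921875, -57.95217514038086), (58.6661262512207, 21.892040252685547), 88.5426025390625)
```

Emit:
arm_command --pt "-3 -2 0" --pt "-6 -5 0" --pt "-8 -8.5 0" --pt "-10 -12 0" --pt "-11.5 -15.5 0" --turn '[0.12,0.24,0.36,0.48,0.6]' --hand '[0.6,0.6,0.6,0.6,0.6]'

```text
clock: 1.87
eef_pos: [0.2571, 0.2555, 0.2451]
tool_rot: [0.509, 0.861, -0.0, 0.0]
ft_force: [1.2, -1.0, 0.1]
grip_width: 0.0339
```

Emit:
arm_command --pt "-4 0 0" --pt "-8 0 0" --pt "-12 0 0" --pt "-16 0 0" --pt "-20 0 0" --turn '[0.11,0.22,0.33,0.44,0.536]' --hand '[0.6,0.6,0.6,0.6,0.6]'

```text
clock: 2.28
eef_pos: [0.3547, 0.0808, 0.2458]
tool_rot: [0.719, 0.695, 0.001, 0.0]
ft_force: [0.3, 1.5, -0.3]
grip_width: 0.0343
```

Emit:
arm_command --pt "-3.5 2.1 0" --pt "-7 4.2 0" --pt "-10.5 6.3 0" --pt "-14 8.5 0" --pt "-17.5 10.6 0" --turn '[0,0,0,0,0]' --hand '[0.6,0.6,0.6,0.6,0.6]'

```text
clock: 2.7
eef_pos: [0.456, -0.0975, 0.2455]
tool_rot: [0.717, 0.697, 0.0, 0.0]
ft_force: [0.2, 0.1, -0.4]
grip_width: 0.0342
```

Emit:
arm_command --pt "-3.3 2 0" --pt "-6.7 4.3 0" --pt "-6.7 4.3 3" --pt "-6.7 4.3 4.5" --pt "-6.7 4.3 4.5" --turn '[0,0,0,0,0]' --hand '[0.6,0.6,0.6,0.6,0.6]'

```text
clock: 3.12
eef_pos: [0.4942, -0.1636, 0.1963]
tool_rot: [0.718, 0.697, -0.002, -0.003]
ft_force: [-0.2, 0.1, -0.1]
grip_width: 0.034
```

```bash
python3 - <<'E'
from h import *
o=get_obs();print(o["eef_pos"],o["tool_rot"],o["grip_width"])
for c in("scene","top"):
    im,d=camera(c)
    cv2.imwrite(f"pics/{c}1.png",im[:,:,::-1])
    for h in spot_point(c,"lid_pull")[:1]: print(c,h["conf"],h["location"],world(c,h["location"],z=.166).round(3))
    print(proj(c,o["eef_pos"]))
a=cv2.imread('pics/scene1.png')[130:290,240:400];b=cv2.imread('pics/top1.png')[120:280,240:400]
cv2.imwrite('pics/c.png',cv2.resize(np.hstack([a,b]),None,fx=2.5,fy=2.5))
E
```

```text
[ 0.49421947 -0.16363983  0.19631134] [ 0.71750936  0.69653797 -0.00179458 -0.00345785] 0.03397982461986223
scene 0.93 [184.5, 316.0] [ 0.488 -0.132  0.166]
[306.91767232 175.56314821]
top 0.74 [205.6, 325.9] [ 0.491 -0.13   0.166]
[338.2948163  203.60399125]
```

View pics/c.png

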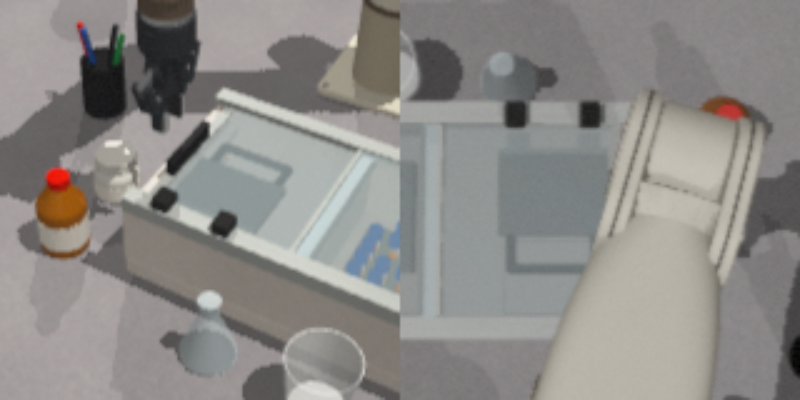

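The gripper sits just outside the pull, with fingertips at about crop (160,125) and the pull at (188,148). Now I'll lower and start pushing.

Emit:
arm_command --pt "0 0 2" --pt "0 0 3.4" --pt "0 0 3.4" --pt "1 0 3.4" --pt "2 0 3.4" --turn '[0,0,0,0,0]' --hand '[0.6,0.6,0.6,0.6,0.6]'

```text
clock: 3.73
eef_pos: [0.4977, -0.1437, 0.1679]
tool_rot: [0.717, 0.697, -0.0, 0.002]
ft_force: [-0.8, -4.5, -2.3]
grip_width: 0.0344
```

Emit:
arm_command --pt "1.5 0 0" --pt "3 0 0" --pt "4.5 0 0" --pt "6 0 0" --pt "7 0 0" --turn '[0,0,0,0,0]' --hand '[0.6,0.6,0.6,0.6,0.6]'

```text
clock: 4.15
eef_pos: [0.4996, -0.0728, 0.1679]
tool_rot: [0.717, 0.697, -0.0, 0.002]
ft_force: [0.3, -4.8, 0.1]
grip_width: 0.0342
```

Emit:
arm_command --pt "1.2 0 0" --pt "2.4 0 0" --pt "3.4 0 0" --pt "4.2 0 0" --pt "4.8 0 0" --turn '[0,0,0,0,0]' --hand '[0.6,0.6,0.6,0.6,0.6]'

```text
clock: 4.57
eef_pos: [0.5009, -0.0248, 0.1675]
tool_rot: [0.717, 0.697, 0.001, 0.001]
ft_force: [-0.2, -3.8, 2.8]
grip_width: 0.0342
```

Emit:
arm_command --pt "0.3 0 0" --pt "0.6 0 0" --pt "0.8 0 0" --pt "1.0 0 0" --turn '[0,0,0,0]' --hand '[0.6,0.6,0.6,0.6]'

```text
clock: 4.9
eef_pos: [0.5008, -0.0156, 0.1664]
tool_rot: [0.717, 0.697, 0.0, 0.0]
ft_force: [0.2, -4.4, 2.9]
grip_width: 0.034
```

Emit:
arm_command --pt "0.2 0 0" --pt "0.4 0 0" --turn '[0,0]' --hand '[0.6,0.6]'

```text
clock: 5.07
eef_pos: [0.5008, -0.0116, 0.1663]
tool_rot: [0.717, 0.697, 0.0, 0.0]
ft_force: [0.6, -3.0, 1.9]
grip_width: 0.0342
```

Emit:
arm_command --pt "0.2 0 0" --pt "0.4 0 0" --turn '[0,0]' --hand '[0.6,0.6]'

```text
clock: 5.23
eef_pos: [0.5009, -0.008, 0.1663]
tool_rot: [0.717, 0.697, -0.0, 0.001]
ft_force: [0.8, -8.4, 3.9]
grip_width: 0.0344
```

Emit:
arm_command --pt "0.2 0 0" --pt "0.4 0 0" --turn '[0,0]' --hand '[0.6,0.6]'

```text
clock: 5.4
eef_pos: [0.5009, -0.0061, 0.1664]
tool_rot: [0.718, 0.697, -0.002, 0.002]
ft_force: [0.4, -12.4, 3.1]
grip_width: 0.0338
```

Emit:
arm_command --pt "0.2 0 0" --pt "0.4 0 0" --turn '[0,0]' --hand '[0.6,0.6]'

```text
clock: 5.57
eef_pos: [0.5011, -0.0009, 0.1664]
tool_rot: [0.717, 0.697, -0.001, 0.001]
ft_force: [1.2, -6.5, 2.3]
grip_width: 0.0342
```

Emit:
arm_command --pt "0.2 0 0" --pt "0.4 0 0" --turn '[0,0]' --hand '[0.6,0.6]'

```text
clock: 5.73
eef_pos: [0.5007, 0.0053, 0.1659]
tool_rot: [0.717, 0.697, 0.0, -0.001]
ft_force: [-0.6, 0.6, 0.2]
grip_width: 0.0343
```

Emit:
arm_command --pt "0.2 0 0" --pt "0.4 0 0" --turn '[0,0]' --hand '[0.6,0.6]'

```text
clock: 5.9
eef_pos: [0.5006, 0.0085, 0.1659]
tool_rot: [0.717, 0.697, -0.001, -0.0]
ft_force: [-0.0, -4.1, 1.3]
grip_width: 0.0342
```

Emit:
arm_command --pt "0.15 0 0" --pt "0.3 0 0" --turn '[0,0]' --hand '[0.6,0.6]'

```text
clock: 6.07
eef_pos: [0.5006, 0.0103, 0.1659]
tool_rot: [0.717, 0.697, -0.002, 0.001]
ft_force: [-1.4, -9.5, 0.1]
grip_width: 0.0343
```

Emit:
arm_command --pt "-0.4 0 0" --pt "-1.2 0 0" --pt "-2.5 0 0" --pt "-4 -1 -3" --pt "-6 -2 -6" --turn '[0,0,0,0,0]' --hand '[0.6,0.6,0.6,0.6,0.6]'

```text
clock: 6.48
eef_pos: [0.478, -0.0472, 0.2249]
tool_rot: [0.716, 0.698, -0.001, -0.003]
ft_force: [1.4, -0.9, 0.4]
grip_width: 0.0345
```

Emit:
arm_command --pt "-3 0 -2.5" --pt "-6 0 -5" --pt "-9 0 -5" --pt "-12 0 -5" --pt "-15 0 -5" --turn '[0,0,0,0,0]' --hand '[0.6,0.6,0.6,0.6,0.6]'

```text
clock: 6.9
eef_pos: [0.4756, -0.1989, 0.2771]
tool_rot: [0.717, 0.697, 0.001, 0.0]
ft_force: [0.9, 0.0, -0.4]
grip_width: 0.0345
```

```bash
python3 - <<'E'
from h import *
o=get_obs();print(o["eef_pos"],o["tool_rot"],o["grip_width"])
for c in("scene","top"):
    im,d=camera(c)
    cv2.imwrite(f"pics/{c}2.png",im[:,:,::-1])
    for n,z in(("lid_pull",.166),("cover_bar",.118),("cover_hinge",.118)):
      for h in spot_point(c,n)[:1]: print(c,n,h["conf"],h["location"],world(c,h["location"],z=z).round(3))
a=cv2.imread('pics/scene2.png')[130:290,240:400];b=cv2.imread('pics/top2.png')[120:280,240:400]
cv2.imwrite('pics/d.png',cv2.resize(np.hstack([a,b]),None,fx=2.5,fy=2.5))
E
```

```text
[ 0.47562756 -0.198908    0.27713639] [7.16773432e-01 6.97304616e-01 1.40333948e-03 3.88758859e-04] 0.03446147187067665
scene lid_pull 0.57 [201.1, 356.0] [0.5   0.022 0.166]
scene cover_bar 0.83 [193.6, 341.0] [ 0.438 -0.059  0.118]
scene cover_hinge 0.66 [219.4, 323.2] [ 0.582 -0.054  0.118]
top cover_bar 0.93 [230.5, 299.5] [ 0.422 -0.051  0.118]
top cover_hinge 0.76 [179.1, 300.0] [ 0.576 -0.056  0.118]
```

View pics/d.png

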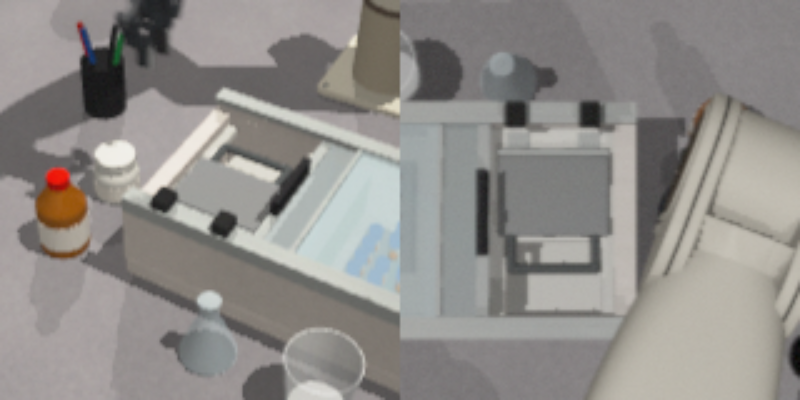

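The lid stays held: the pull is at scene crop (290,187), about y = 0.022 m, with the arm away. The bar is at top crop (553,267), about (0.433, -0.052). Moving over the bar and down.

Emit:
arm_command --pt "3.6 -1.2 0" --pt "7.2 -2.4 0" --pt "10.8 -3.6 2" --pt "14.6 -4.7 4" --pt "14.6 -4.7 7" --turn '[0,0,0,0,0]' --hand '[0.6,0.6,0.6,0.6,0.6]'

```text
clock: 7.72
eef_pos: [0.4323, -0.0454, 0.2081]
tool_rot: [0.714, 0.7, 0.003, 0.001]
ft_force: [0.8, -0.0, -0.6]
grip_width: 0.0339
```

Emit:
arm_command --pt "0 0 2" --pt "0 0 4" --pt "0 0 4" --turn '[0,0,0]' --hand '[0.6,0.6,0.6]'

```text
clock: 7.97
eef_pos: [0.4295, -0.0488, 0.163]
tool_rot: [0.716, 0.698, -0.002, -0.003]
ft_force: [-1.4, -0.7, 0.2]
grip_width: 0.0339
```

```bash
python3 - <<'E'
from h import *
o=get_obs();print(o["eef_pos"],o["tool_rot"],o["grip_width"],o["ft_force"])
im,d=camera("scene");cv2.imwrite("pics/scene3.png",im[:,:,::-1])
print(proj("scene",[.433,-.052,.118]),proj("scene",o["eef_pos"]+[0,0,-.014]))
print([(h["conf"],world("scene",h["location"],z=.118).round(3)) for h in spot_point("scene","cover_bar")])
cv2.imwrite('pics/e.png',cv2.resize(im[140:260,280:400,::-1],None,fx=5,fy=5))
E
```

```text
[ 0.42946152 -0.04877444  0.16298283] [ 0.71586478  0.69822982 -0.00209591 -0.00288694] 0.03386219937542447 [-1.39725325 -0.716067    0.15845146]
[343.37022961 193.30019905] [345.16402882 186.22819929]
[(0.62, array([ 0.429, -0.064,  0.118])), (0.27, array([ 0.414, -0.314,  0.118]))]
```

View pics/e.png

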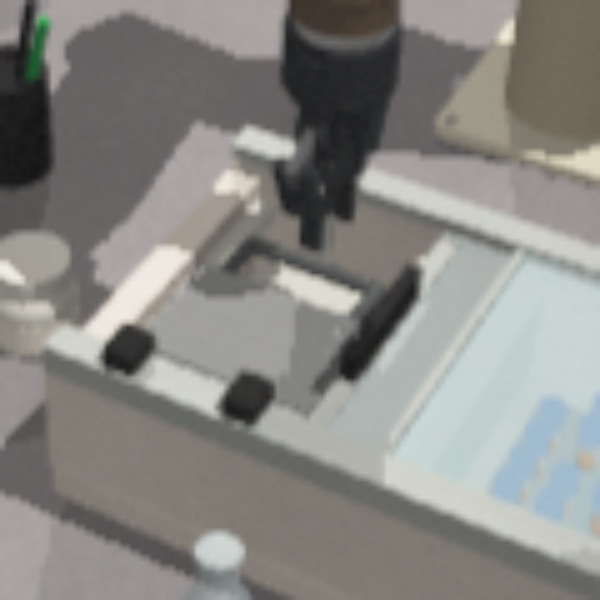

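The fingers straddle the bar: tips at crop (312,240) and (345,215), bar through (312,265). This matches the predicted (317,266). Lowering onto it.

Emit:
arm_command --pt "0 0.2 1.5" --pt "0 0.2 3" --pt "0 0.2 4.5" --pt "0 0.2 5" --pt "0 0.2 5" --turn '[0,0,0,0,0]' --hand '[0.6,0.6,0.6,0.6,0.6]'

```text
clock: 8.48
eef_pos: [0.4345, -0.0506, 0.1165]
tool_rot: [0.717, 0.697, -0.0, -0.0]
ft_force: [-1.1, -0.2, -0.1]
grip_width: 0.0343
```

Emit:
arm_command --pt "0 0 0" --pt "0 0 0" --pt "0 0 0" --pt "0 0 0" --pt "0 0 0" --turn '[0,0,0,0,0]' --hand '[1,1,1,1,1]'

```text
clock: 8.9
eef_pos: [0.4328, -0.0507, 0.1174]
tool_rot: [0.717, 0.697, -0.001, -0.001]
ft_force: [-7.0, -0.4, 6.3]
grip_width: 0.0098
```

Emit:
arm_command --pt "0 -0.1 -0.8" --pt "0 -0.05 -1.4" --pt "0 0.0 -2.0" --pt "0 0.05 -2.6" --turn '[0,0,0,0]' --hand '[1,1,1,1]'

```text
clock: 9.23
eef_pos: [0.4349, -0.0508, 0.143]
tool_rot: [0.717, 0.697, -0.0, 0.0]
ft_force: [-1.9, -0.1, -2.7]
grip_width: 0.0093
```

Emit:
arm_command --pt "0 0.24 -1.05" --pt "0 0.6 -2.2" --pt "0 1.05 -3.35" --pt "0 1.65 -4.45" --pt "0 2.3 -5.45" --turn '[0,0,0,0,0]' --hand '[1,1,1,1,1]'

```text
clock: 9.65
eef_pos: [0.4558, -0.0513, 0.1975]
tool_rot: [0.717, 0.697, -0.002, -0.002]
ft_force: [-6.3, -0.3, -1.0]
grip_width: 0.0096
```

```bash
python3 - <<'E'
from h import *
im,d=camera("scene");cv2.imwrite('pics/f.png',cv2.resize(im[120:260,270:410,::-1],None,fx=4,fy=4))
E
```

```text
(no output)
```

View pics/f.png

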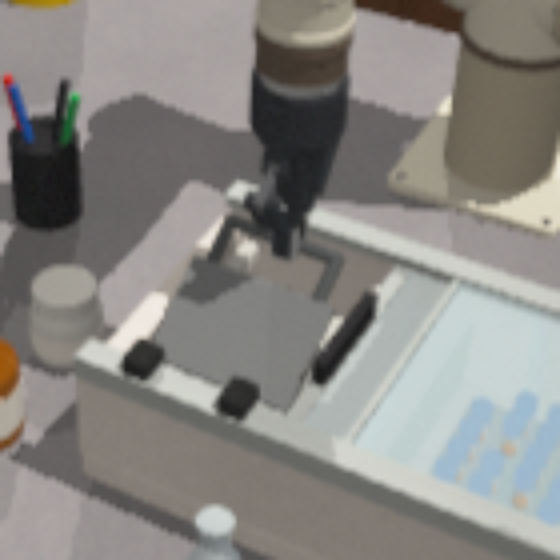

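The bar is in the jaws at crop (280,235) and the cover is rising. Continuing along the arc.

Emit:
arm_command --pt "0 0.65 -1.05" --pt "0 1.45 -1.95" --pt "0 2.35 -2.8" --pt "0 3.35 -3.55" --pt "0 4.35 -4.2" --turn '[0,0,0,0,0]' --hand '[1,1,1,1,1]'

```text
clock: 10.12
eef_pos: [0.4982, -0.0525, 0.2413]
tool_rot: [0.717, 0.697, -0.002, -0.002]
ft_force: [-14.0, -0.1, 16.5]
grip_width: 0.0097
```

Emit:
arm_command --pt "0 -0.1 -0.2" --pt "0 -0.2 -0.4" --turn '[0,0]' --hand '[1,1]'

```text
clock: 10.28
eef_pos: [0.5004, -0.0526, 0.2432]
tool_rot: [0.717, 0.697, 0.001, 0.001]
ft_force: [5.1, -1.8, -14.7]
grip_width: 0.009
```

Emit:
arm_command --pt "0 0.6 -0.1" --pt "0 1.15 -0.37" --pt "0 1.75 -0.62" --pt "0 2.3 -0.84" --turn '[0,0,0,0]' --hand '[1,1,1,1]'

```text
clock: 10.62
eef_pos: [0.5218, -0.0531, 0.2533]
tool_rot: [0.717, 0.697, 0.0, 0.0]
ft_force: [-7.4, -0.3, 8.0]
grip_width: 0.0092
```

Emit:
arm_command --pt "0 0.55 -0.3" --pt "0 1.13 -0.47" --pt "0 1.75 -0.63" --pt "0 2.36 -0.75" --turn '[0,0,0,0]' --hand '[1,1,1,1]'

```text
clock: 10.95
eef_pos: [0.5464, -0.0538, 0.2603]
tool_rot: [0.717, 0.697, 0.001, 0.001]
ft_force: [-4.7, -0.0, 7.4]
grip_width: 0.0093
```

Emit:
arm_command --pt "0 0.6 -0.17" --pt "0 1.2 -0.25" --pt "0 1.8 -0.29" --pt "0 2.4 -0.3" --turn '[0,0,0,0]' --hand '[1,1,1,1]'

```text
clock: 11.28
eef_pos: [0.5709, -0.0545, 0.2627]
tool_rot: [0.717, 0.697, 0.001, 0.001]
ft_force: [-4.2, -0.1, 7.1]
grip_width: 0.0091
```

Emit:
arm_command --pt "0 0.6 -0.1" --pt "0 1.2 -0.05" --pt "0 1.8 0.03" --pt "0 2.4 0.13" --pt "0 3.0 0.25" --turn '[0,0,0,0,0]' --hand '[1,1,1,1,1]'

```text
clock: 11.7
eef_pos: [0.6012, -0.0553, 0.2593]
tool_rot: [0.717, 0.697, 0.0, 0.0]
ft_force: [-1.2, 0.3, 3.9]
grip_width: 0.0091
```

Emit:
arm_command --pt "0 0.4 0.1" --pt "0 0.8 0.23" --pt "0 1.0 0.3" --turn '[0,0,0]' --hand '[1,1,1]'

```text
clock: 11.95
eef_pos: [0.6115, -0.0555, 0.2562]
tool_rot: [0.717, 0.697, 0.001, 0.001]
ft_force: [0.2, 1.1, 5.3]
grip_width: 0.0101
```

Emit:
arm_command --pt "0 0.2 0.04" --pt "0 0.4 0.12" --pt "0 0.6 0.2" --turn '[0,0,0]' --hand '[1,1,1]'

```text
clock: 12.2
eef_pos: [0.6164, -0.0557, 0.2546]
tool_rot: [0.717, 0.697, 0.0, 0.0]
ft_force: [-0.5, 1.2, 6.5]
grip_width: 0.0097
```

Emit:
arm_command --pt "0 0.2 0.05" --pt "0 0.3 0.1" --turn '[0,0]' --hand '[1,1]'

```text
clock: 12.37
eef_pos: [0.6192, -0.0557, 0.2537]
tool_rot: [0.717, 0.697, 0.0, 0.0]
ft_force: [-1.1, 1.1, 6.7]
grip_width: 0.0095
```

```bash
python3 - <<'E'
from h import *
im,d=camera("scene");cv2.imwrite('pics/g.png',cv2.resize(im[120:260,270:410,::-1],None,fx=4,fy=4))
for h in spot_point("scene","cover_bar"): print(h,world("scene",h["location"],z=.249))
for x in(.611,.619,.625):print(proj("scene",[x,-.055,.249]))
E
```

```text
{'location': [197.1, 314.6], 'conf': 0.87} [ 0.63059669 -0.05991143  0.249     ]
[319.23173643 193.80368455]
[317.95151473 195.3578128 ]
[316.98317781 196.53332777]
```

View pics/g.png

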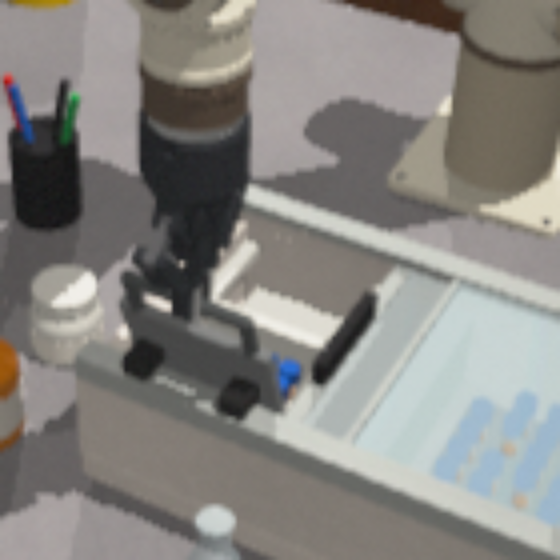

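The cover is upright and leaning back over its rests at crop (145,360) and (238,395). I'll ease it on until the rests push back.

Emit:
arm_command --pt "0 0.15 0.03" --pt "0 0.3 0.08" --turn '[0,0]' --hand '[1,1]'

```text
clock: 12.63
eef_pos: [0.6206, -0.0558, 0.2532]
tool_rot: [0.717, 0.697, -0.001, -0.001]
ft_force: [-8.3, 1.3, 11.4]
grip_width: 0.0093
```

Emit:
arm_command --pt "0 0.15 0.03" --pt "0 0.3 0.08" --turn '[0,0]' --hand '[1,1]'

```text
clock: 12.8
eef_pos: [0.6209, -0.0558, 0.2531]
tool_rot: [0.717, 0.697, -0.003, -0.003]
ft_force: [-17.0, 2.0, 18.7]
grip_width: 0.0094
```

Emit:
arm_command --pt "0 0.15 0.03" --pt "0 0.3 0.08" --turn '[0,0]' --hand '[1,1]'

```text
clock: 12.97
eef_pos: [0.6211, -0.0558, 0.2529]
tool_rot: [0.717, 0.697, -0.004, -0.005]
ft_force: [-24.9, 1.8, 23.7]
grip_width: 0.0096
```

The cover is firmly on the rests. I'll relax the push, open and lift off.

Emit:
arm_command --pt "0 -0.35 -0.1" --pt "0 -0.65 -0.25" --pt "0 -0.65 -0.25" --turn '[0,0,0]' --hand '[1,1,1]'

```text
clock: 13.22
eef_pos: [0.6203, -0.0558, 0.2533]
tool_rot: [0.717, 0.697, -0.001, -0.001]
ft_force: [-1.8, 0.6, 3.5]
grip_width: 0.0096
```

Emit:
arm_command --pt "0 0 0" --pt "0 0 0" --pt "0 0 0" --pt "0 0 0" --pt "0 0 0" --turn '[0,0,0,0,0]' --hand '[0.85,0.7,0.6,0.6,0.6]'

```text
clock: 13.63
eef_pos: [0.6219, -0.056, 0.2527]
tool_rot: [0.717, 0.697, -0.0, -0.0]
ft_force: [-0.5, -0.4, -0.4]
grip_width: 0.0343
```

Emit:
arm_command --pt "0 0 -1" --pt "0 0 -2.5" --pt "0 0 -4.5" --pt "0 0 -7" --pt "0 0 -9" --turn '[0,0,0,0,0]' --hand '[0.6,0.6,0.6,0.6,0.6]'

```text
clock: 14.05
eef_pos: [0.6217, -0.056, 0.3456]
tool_rot: [0.717, 0.697, 0.001, 0.001]
ft_force: [0.5, 0.9, 0.3]
grip_width: 0.0343
```

Emit:
arm_command --pt "0 -3 -1" --pt "0 -6 -1" --pt "0 -10 -1" --pt "0 -14 -1" --pt "0 -17 -1" --turn '[0,0,0,0,0]' --hand '[0.6,0.6,0.6,0.6,0.6]'

```text
clock: 14.47
eef_pos: [0.4491, -0.0511, 0.3542]
tool_rot: [0.717, 0.697, 0.0, 0.0]
ft_force: [0.5, -0.8, 0.4]
grip_width: 0.0341
```

```bash
python3 - <<'E'
from h import *
for c in("scene","top"):
    im,d=camera(c);cv2.imwrite(f"pics/{c}4.png",im[:,:,::-1])
    for n,z in(("lid_pull",.166),("cover_bar",.249),("upper_lid",.144),("tube_rack",0),("reagent",0),("beaker",0),("flask",0),("jar",0),("pens",0),("tip_box",.165)):
      for h in spot_point(c,n)[:1]: print(c,n,round(h["conf"],2),world(c,h["location"],z=z).round(3))
cv2.imwrite('pics/i.png',cv2.resize(cv2.imread('pics/scene4.png')[100:330,170:500],None,fx=2.4,fy=2.4))
print(get_obs()["eef_pos"],get_obs()["ft_force"])
E
```

```text
scene lid_pull 0.68 [0.488 0.023 0.166]
scene cover_bar 0.86 [ 0.623 -0.068  0.249]
scene upper_lid 0.71 [0.504 0.181 0.144]
scene tube_rack 0.94 [ 0.535 -0.631  0.   ]
scene reagent 0.7 [ 0.588 -0.278 -0.   ]
scene beaker 0.95 [0.695 0.155 0.   ]
scene flask 0.69 [0.685 0.003 0.   ]
scene jar 0.85 [ 0.497 -0.268  0.   ]
scene pens 0.68 [ 0.293 -0.399  0.   ]
scene tip_box 0.56 [0.545 0.36  0.165]
top cover_bar 0.88 [ 0.62  -0.062  0.249]
top upper_lid 0.67 [0.506 0.193 0.144]
top tube_rack 0.94 [ 0.542 -0.628  0.   ]
top reagent 0.87 [ 0.621 -0.267  0.   ]
top beaker 0.88 [0.687 0.16  0.   ]
top flask 0.58 [0.672 0.009 0.   ]
top jar 0.59 [ 0.487 -0.253  0.   ]
top pens 0.62 [ 0.31  -0.393  0.   ]
top tip_box 0.8 [0.542 0.366 0.165]
[ 0.45158244 -0.05117172  0.35336664] [ 0.42170568  1.01951189 -0.03876052]
```

View pics/i.png

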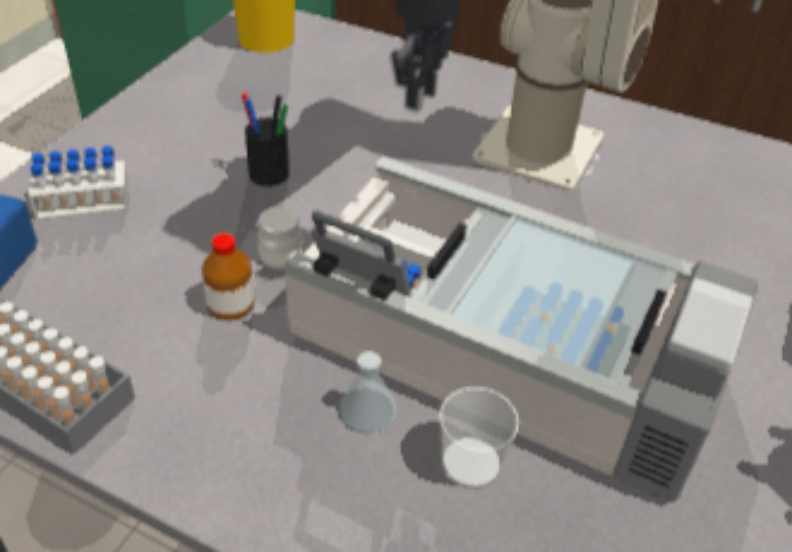

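The lid is held open with its pull at (447,250), the cover leans back on its rests at (355,250), and the upper lid and bystanders look unmoved. The robot is clear of everything, so I'm handing in.

```bash
python3 -c "
from workcell import *
job_done()"
```

```text
the job is handed in; nothing more can be done
```

The loading bay is open and its inner cover is resting back on its rubber rests. I handed the job in at about 15 s of the 48 s allowed.

- **Lid:** I pushed the lower lid by its pull. The force rose to about 12 N at the catch, fell to zero, then rose again at the stop. About 8 s later, with the arm away, the pull was still at the open position (world y ≈ 0.022–0.023 m).
- **Cover:** I gripped the steel bar, swung it past upright and lowered it until the rests pushed back. Then I eased the push to about 4 N and opened the fingers. The bar stayed in place, at about x 0.62 m.
- **Forces:** The highest wrist reading I saw was about 34 N, when I pressed the cover against its rests. On the swing it reached about 22 N because the bar was slightly off its arc, and I corrected that as I went.
- **Rest of the bench:** In the last picture the upper lid and all bystanders look unmoved. The detector positions agree with the first ones to within their scatter of 1–3 cm.

One reading disagreed: the gripper showed 9–10 mm while holding the 12 mm bar. The pictures showed the bar held properly and it did not slip out.

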